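Feel out the blind hole of a cage-frame foot socket and hold it hole-up for brazing

ROBOT

A 6-joint arm with a two-finger parallel gripper is mounted at the origin on the work surface. World frame = base frame: x ahead of the robot, y to its left, z up, the work surface at z = 0. Lengths are in m, angles in rad, forces in N, time in s.
With the tool pointing down it reaches from about 0.225 to 0.875 m from the base axis. Payload 3.4 kg.
Tool frame: the origin (TCP) lies on the centre line of the jaws, within the pads' length; the fingertips stand 11 mm ahead of it and the grasp point (between the pads) lies 8 mm behind it; z points along the fingers, y is the line along which they close (so a half turn about z gives the same grasp; the last joint's range is limited). The gripper opens to 85 mm and grips with 20 to 120 N. Pads are 22 mm wide; open, the fingers measure 114 mm over their backs; the gripper's body (76 mm by 85 mm) begins 54 mm behind the grasp point. The pads swing forward as they close: fully open they stand 13 mm farther back than shut.
Start: joints at [-1.415, 0.276, 1.505, -0, 1.361, -0.121], TCP at [0.157, -0.553, 0.242] pointing down, gripper open.
Joint ranges: [-2.89, 2.89], [-0.75, 2.08], [0.22, 2.7], [-1.18, 4.32], [0.11, 2.71], [-2.7, 2.7]. Speed limits (rad/s): [2.57, 2.57, 3.14, 3.14, 3.14, 3.14].

INTERFACE

Orientations are given as a unit quaternion [w, x, y, z].
In Python, from rig import manip, eyes, job gives the robot as it stands.
- The arm moves only by the tool drive_tool, never from a script. Its argument "rows" is a list of rows, each a list of 3 entries, a list of its own where there are three numbers: the turn, a rotation vector about the world's x, y, z in rad, then the shift along the world's x, y, z in cm, then the finger opening in cm, from 0 to 8.54. A call has 1 to 8 rows; each row shifts and turns the commanded pose from where the row before left it; what a row does not reach is not made up. A row lasts 1/8 s, in which the tool goes at most 62.5 mm and 10.7 degrees, less where a joint would pass 70% of its speed; a pose out of reach is approached as far as the arm can. A call is refused whole if a number of a shift passes 6.25 or a number of a turn 0.188, either way. A call with a gripper value outside its range is refused whole. The fingers move at their own pace and stop on an object; "force" is the grip in N (left out, the last holds). Time passes only in rows, so rows that do not move let the fingers close. It gives the time, the measured TCP pose, the force, the opening and the grip force at its end, in the units of the state.
- manip.get_state(): the state, without advancing time (a new reading comes with each control period).
- eyes.get_image(name): name is "scene" or "top" or "wrist"; returns the picture (400x640x3 uint8, red, green, blue); there is no depth.
- eyes.get_calibration(name): a dict with "camera_matrix" (3x3 intrinsics, pixels), "view" (4x4, takes a point from world to camera coordinates). Camera axes: x right, y up, looking along -z (the intrinsics and any distortion apply to the point x, -y, -z); pixel columns grow to the right and rows downward; lengths in m; the calibration is good to about 2 mm. The wrist camera is an equidistant fisheye: a pixel r from the principal point sees the ray r / f radians off the axis. A picture is of the moment at which its call begins: read the wrist's pose just before it. get_calibration takes no time and is no camera call; for the wrist camera it gives the pose at the moment of the call.
- job.sign_off(): hands the job in; it is judged then, once.
The state is a dict: "clock": time; "qpos": joint angles; "qd": joint speeds; "effort": joint torques, N m; "position": TCP position; "ee_rot": TCP orientation; "contact_force": force on the tool from outside, world axes, zero at the start; "moment": the same for the moment, N m; "width": finger opening in m; "gripper_force": force on a finger pad.
Only numpy, scipy, OpenCV 4.12 (cv2) and the standard library are available. Lean on these libraries where they do the work, as an engineer would, in place of code of your own. Each camera call takes 0.05 s, during which the arm holds its last target. There are 200 camera calls.

TASK

Two foot sockets for the cage frame lie on the bench; each has a deep blind hole in one end and only a shallow recess in the other. Take the socket whose painted band matches the colour of the pin stand on the white tile, try it end-on over that pin to feel which end has the deep hole (it stops early on the shallow end), and then turn it as needed and hold it up still and upright with the deep hole on top, about 20 cm or more above the table. Finish while still holding it there in the gripper, and leave everything else where it is.

Things in the scene. Friction and masses are not known exactly. Their poses are not given: they have to be found in the camera images.
- blue_socket_center (a point): centre of the blue-banded aluminium foot socket: square bar 45 x 45 mm, 58 mm long, 0.18 to 0.36 kg, lying on a long side. x runs along the bar; its ends are 29 mm from here. Each end has a round opening 24 mm wide in its middle: one a recess 8 mm deep, the other the blind hole, 36 mm deep. Which end is which is not told by the axes and differs between sockets: feel it on the pin (or look)
- yellow_socket_center (a point): centre of the yellow-banded aluminium foot socket: square bar 45 x 45 mm, 58 mm long, 0.18 to 0.36 kg, lying on a long side. x runs along the bar; its ends are 29 mm from here. Each end has a round opening 24 mm wide in its middle: one a recess 8 mm deep, the other the blind hole, 36 mm deep. Which end is which is not told by the axes and differs between sockets: feel it on the pin (or look)
- blue_pin (a point): middle of the top of the upright steel pin on the stand with the blue round foot: pin 14 mm wide, 58 mm above the foot (56 mm wide, 12 mm high), which is fixed on the tile or plate; this point is 76 mm above the table. A socket goes 36 mm down over the pin by its blind hole, only 8 mm by its recess
- yellow_pin (a point): middle of the top of the upright steel pin on the stand with the yellow round foot: pin 14 mm wide, 58 mm above the foot (56 mm wide, 12 mm high), which is fixed on the tile or plate; this point is 76 mm above the table. A socket goes 36 mm down over the pin by its blind hole, only 8 mm by its recess
- tile: white ceramic tile 120 x 120 x 6 mm fixed on the table in front of the robot, origin under its centre: the pin stand on it shows the colour wanted
- plate: dark steel plate 120 x 120 x 6 mm fixed farther back, origin under its centre: the other pin stand is parked on it
- pliers: steel locking pliers about 180 mm long, lying towards the back on the left; leave alone
- hammer: hammer lying towards the back on the right; leave alone
- collar: brass ring 44 mm across, 14 mm high, lying left of and beyond the tile; a jar 75 mm tall (right), a brush and a wrench (left) also lie outside the work area nearer the robot, and a wire cage 210 mm high stands left beside the robot, and an 80 mm high bin (left) and a 150 mm high vise (right) at the back corners; leave alone
Not all that is in view belongs to the job. What is shaped like the part that bears yellow_socket_center but purple or turquoise is not meant. Leave any pink or purple look-alike of the part that bears blue_socket_center alone.

How it is judged:
On the way:
1. the matching socket has been tried end-on over the pin on the tile: the pin went at least 4.5 mm into the shallow recess or 15 mm into the deep hole (((horizontal distance between blue_pin and tile below 0.03 m and horizontal distance between blue_socket_center and blue_pin below 0.012 m and (angle between blue_socket_center's own x axis and vertical below 0.3 rad or angle between blue_socket_center's own x axis and vertical above 2.84159 rad) and x of blue_pin in the frame of blue_socket_center between -0.0245 and 0.014 m) or (horizontal distance between yellow_pin and tile below 0.03 m and horizontal distance between yellow_socket_center and yellow_pin below 0.012 m and (angle between yellow_socket_center's own x axis and vertical below 0.3 rad or angle between yellow_socket_center's own x axis and vertical above 2.84159 rad) and x of yellow_pin in the frame of yellow_socket_center between -0.014 and 0.0245 m))), for 0.1 s.
At the end, for the whole second after the job is handed in: the socket whose band matches the stand on the tile is held by the fingers alone, still, its deep hole facing up within 15 degrees of vertical and its centre more than 150 mm above the table (((horizontal distance between blue_pin and tile below 0.03 m and angle between blue_socket_center's own x axis and vertical below 0.26 rad and height (world z) of blue_socket_center above 0.15 m and contact force between blue_socket and the fingers above 1 N and linear speed of blue_socket below 0.04 m/s and angular speed of blue_socket below 0.4 rad/s and contact force between blue_socket and blue_stand below 0.2 N and contact force between blue_socket and yellow_stand below 0.2 N and contact force between blue_socket and cage below 0.2 N and contact force between blue_socket and vise below 0.2 N) or (horizontal distance between yellow_pin and tile below 0.03 m and angle between yellow_socket_center's own x axis and vertical above 2.88159 rad and height (world z) of yellow_socket_center above 0.15 m and contact force between yellow_socket and the fingers above 1 N and linear speed of yellow_socket below 0.04 m/s and angular speed of yellow_socket below 0.4 rad/s and contact force between yellow_socket and blue_stand below 0.2 N and contact force between yellow_socket and yellow_stand below 0.2 N and contact force between yellow_socket and cage below 0.2 N and contact force between yellow_socket and vise below 0.2 N))); the arm keeps its last pose, push and grip.
It fails at once if the socket of the other colour is moved more than 30 mm ((horizontal distance between blue_pin and tile below 0.03 m and distance of yellow_socket_center from where it was at the start of the episode above 0.03 m) or (horizontal distance between yellow_pin and tile below 0.03 m and distance of blue_socket_center from where it was at the start of the episode above 0.03 m)).
It fails at once if a bystander (pliers, hammer, jar, brush, wrench, ring) is moved more than 30 mm (distance of any of pliers, hammer, flux_jar, brush, wrench, collar from where it was at the start of the episode above 0.03 m).
It also fails if it takes over 61 s, if anything falls off the work surface, if the arm or the gripper's body presses on something with over 40 N, if the wrist force passes 120 N, or if a joint passes its speed limit or range.

## Working session

There is one attempt and no reset: what is moved stays moved. The work goes in short steps, Python scripts to look and compute and a tool call to move; the robot and the scene stay as the last step left them, time stands still between calls to the robot, and variables do not carry over. Pictures are saved under pics/ and viewed, at most 10 in all, crops included, and the job is handed in when it is done.

Besides the shell and the picture viewer there is one more tool, called after "Call:" as name(argument=value, ...) on one line, values as JSON. drive_tool: Moves the arm, as the interface text tells. Its arguments: {"type":"object","properties":{"rows":{"type":"array"},"force":{"type":"number"}},"required":["rows"]}

```bash
mkdir -p pics; ls
python3 - <<'E'
from rig import manip, eyes, job
import cv2, numpy as np
s=manip.get_state(); print(s)
for n in("top","scene"):
    im=eyes.get_image(n); cv2.imwrite(f"pics/{n}0.png",im[:,:,::-1]); c=eyes.get_calibration(n); print(n,{k:np.round(v,4).tolist() if not isinstance(v,str) else v for k,v in c.items()})
E
```

```text
pics
{'clock': 0.0, 'qpos': array([-1.41502733e+00,  2.76602782e-01,  1.50614357e+00, -5.43482142e-06,
        1.36067523e+00, -1.20989503e-01]), 'qd': array([-1.56381213e-03,  3.19340564e-06, -1.06356646e-03, -9.63554359e-05,
        3.94179690e-04,  1.16566079e-03]), 'effort': array([-2.67562355e-04, -4.16776049e+01, -2.45807594e+01, -8.27057174e-04,
        1.07915921e-02, -2.15332648e-05]), 'position': array([ 0.15703233, -0.55261725,  0.24143108]), 'ee_rot': array([-9.14276092e-04,  9.90440368e-01,  1.37938544e-01, -1.85581569e-05]), 'contact_force': array([ 0.20316366, -0.55126995, -1.30196699]), 'moment': array([0.01323589, 0.00450225, 0.05197315]), 'gripper_force': 0.0, 'width': 0.08536575997820206}
top {'camera_matrix': [[429.0667, 0.0, 323.0204], [0.0, 429.0667, 198.3609], [0.0, 0.0, 1.0]], 'view': [[-0.0013, -0.9999, -0.0156, 0.0091], [0.9865, -0.0039, 0.1634, -0.5754], [-0.1635, -0.0152, 0.9864, -1.2305], [0.0, 0.0, 0.0, 1.0]]}
scene {'camera_matrix': [[481.7371, 0.0, 316.958], [0.0, 481.7371, 200.9478], [0.0, 0.0, 1.0]], 'view': [[-0.2813, 0.9593, 0.0232, 0.1566], [-0.5077, -0.1693, 0.8447, 0.2055], [0.8143, 0.2259, 0.5347, -1.5813], [0.0, 0.0, 0.0, 1.0]]}
```

View pics/top0.png

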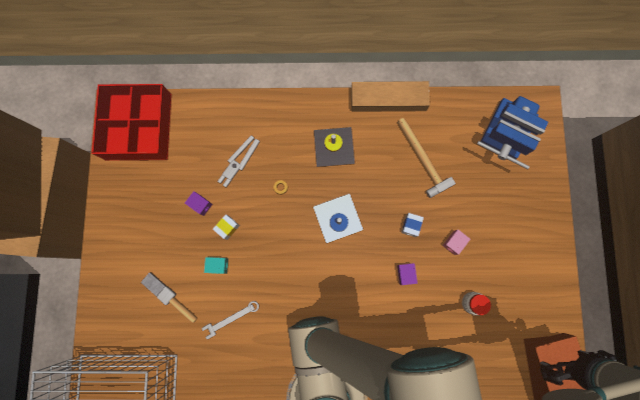

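View pics/scene0.png

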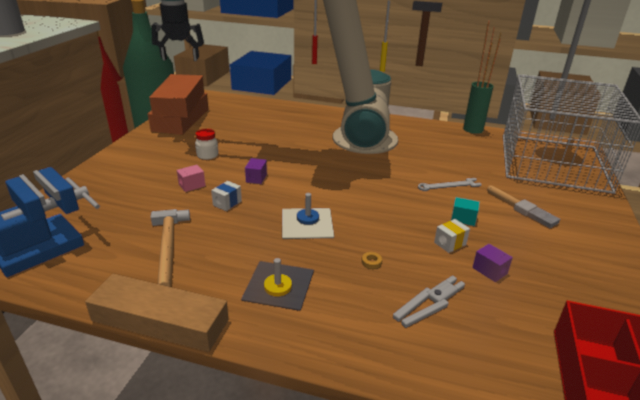

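The stand on the tile is blue: in the top view the blue pin sits at (338,222) and the blue-banded socket at (413,225). The yellow, purple, pink and turquoise blocks are left alone.

```bash
cat > h.py <<'E'
import numpy as np, cv2
from rig import manip, eyes, job
from scipy.spatial.transform import Rotation as Rn
def ray(c,uv,fish=False):
    K=c["camera_matrix"];V=c["view"];R=V[:3,:3]
    x=(uv[0]-K[0,2])/K[0,0];y=(uv[1]-K[1,2])/K[1,1]
    if fish:
        r=np.hypot(x,y);s=np.sin(r)/max(r,1e-9);d=np.array([x*s,-y*s,-np.cos(r)])
    else: d=np.array([x,-y,-1.])
    return -R.T@V[:3,3], R.T@d
def onplane(c,uv,z,fish=False):
    o,d=ray(c,uv,fish);return o+d*(z-o[2])/d[2]
def proj(c,p,fish=False):
    K=c["camera_matrix"];V=c["view"];q=V[:3,:3]@p+V[:3,3];x,y,z=q[0],-q[1],-q[2]
    if fish:
        r=np.hypot(x,y);t=np.arctan2(r,z);k=t/max(r,1e-9);return np.array([K[0,0]*x*k+K[0,2],K[1,1]*y*k+K[1,2]])
    return np.array([K[0,0]*x/z+K[0,2],K[1,1]*y/z+K[1,2]])
def bluemask(im):
    h=cv2.cvtColor(im,cv2.COLOR_RGB2HSV);return cv2.inRange(h,(100,110,50),(125,255,255))
def blobs(m,amin=15):
    n,l,s,c=cv2.connectedComponentsWithStats(m);return [(s[i].tolist(),c[i].round(1).tolist(),l==i) for i in range(1,n) if s[i,4]>amin]
def Rcur(s): q=s["ee_rot"];return Rn.from_quat([q[1],q[2],q[3],q[0]])
E
python3 - <<'E'
from h import *
for n in("top","scene"):
    im=cv2.imread(f"pics/{n}0.png")[:,:,::-1].copy();c=eyes.get_calibration(n)
    print(n,"cam",ray(c,(0,0))[0].round(3))
    for s,ce,m in blobs(bluemask(im)):
        p=np.argwhere(m)[:,::-1].astype(np.float32)
        r=cv2.minAreaRect(p)
        print(s,ce,np.round(r[0]+r[1]+(r[2],),1),"z18",onplane(c,ce,.018).round(4),"z45",onplane(c,ce,.045).round(4))
im=cv2.imread("pics/top0.png")
cv2.imwrite("pics/topc.png",cv2.resize(im[180:280,300:460],None,fx=5,fy=5,interpolation=cv2.INTER_CUBIC)[:,:800])
# orientation-only estimates for the held pose
for q1 in(-.5,-.25):
  for a in(1.6,2.0):
    for psi in(0.5,1.0,1.57):
      for sg in(1,-1):
        z=np.array([np.cos(psi),np.sin(psi),0]);x=np.array([0,0,sg]);R=np.c_[x,np.cross(z,x),z]
        M=Rn.from_euler('y',-a)*Rn.from_euler('z',-q1)*Rn.from_matrix(R)*Rn.from_euler('z',-np.pi/2)
        print(q1,a,psi,sg,M.as_euler('ZYZ').round(2))
E
```

```text
top cam [ 0.366 -0.012  1.308]
[484, 97, 63, 52, 902] [515.7, 115.9] [509.9 119.4  43.9  64.3  65.6] z18 [ 0.8391 -0.5946  0.018 ] z45 [ 0.8292 -0.5824  0.045 ]
[496, 123, 42, 27, 419] [516.4, 135.9] [516.5 136.   42.9   9.4  26.6] z18 [ 0.7742 -0.5919  0.018 ] z45 [ 0.7657 -0.5798  0.045 ]
[510, 149, 10, 9, 54] [514.1, 152.8] [513.9 152.7   8.5   6.7  26.6] z18 [ 0.7202 -0.5808  0.018 ] z45 [ 0.7128 -0.5689  0.045 ]
[330, 214, 18, 17, 196] [338.5, 222.3] [338.5 222.   16.3  16.3  45. ] z18 [ 0.5068 -0.0386  0.018 ] z45 [ 0.5039 -0.0381  0.045 ]
[405, 218, 17, 12, 134] [412.7, 223.7] [412.6 223.7  15.5   8.5  18.4] z18 [ 0.5019 -0.2617  0.018 ] z45 [ 0.4991 -0.2565  0.045 ]
scene cam [1.436 0.242 0.668]
[220, 0, 73, 17, 1050] [256.6, 6.9] [256.   8.  16.  72.  90.] z18 [-1.8052 -1.1235  0.018 ] z45 [-1.6706 -1.0668  0.045 ]
[230, 51, 61, 43, 2099] [260.7, 72.1] [259.7  72.1  60.6  40.3   6. ] z18 [-0.4791 -0.5583  0.018 ] z45 [-0.3996 -0.5251  0.045 ]
[40, 167, 38, 46, 679] [61.3, 189.6] [ 60.6 188.1  51.3  20.4  62.1] z18 [ 0.6008 -0.67    0.018 ] z45 [ 0.6355 -0.6322  0.045 ]
[0, 1
[... 521 characters left out ...]

-0.5 1.6 1.57 1 [ 1.55  2.07 -0.03]
-0.5 1.6 1.57 -1 [1.55 2.07 3.11]
-0.5 2.0 0.5 1 [ 1.83  1.06 -0.5 ]
-0.5 2.0 0.5 -1 [1.83 1.06 2.64]
-0.5 2.0 1.0 1 [ 1.6   1.51 -0.43]
-0.5 2.0 1.0 -1 [1.6  1.51 2.71]
-0.5 2.0 1.57 1 [ 1.35  2.02 -0.48]
-0.5 2.0 1.57 -1 [1.35 2.02 2.66]
-0.25 1.6 0.5 1 [ 1.6   0.75 -0.04]
-0.25 1.6 0.5 -1 [1.6  0.75 3.1 ]
-0.25 1.6 1.0 1 [ 1.58  1.25 -0.03]
-0.25 1.6 1.0 -1 [1.58 1.25 3.11]
-0.25 1.6 1.57 1 [ 1.56  1.82 -0.03]
-0.25 1.6 1.57 -1 [1.56 1.82 3.11]
-0.25 2.0 0.5 1 [ 1.99  0.84 -0.59]
-0.25 2.0 0.5 -1 [1.99 0.84 2.55]
-0.25 2.0 1.0 1 [ 1.71  1.28 -0.45]
-0.25 2.0 1.0 -1 [1.71 1.28 2.69]
-0.25 2.0 1.57 1 [ 1.47  1.8  -0.44]
-0.25 2.0 1.57 -1 [1.47 1.8  2.7 ]
```

View pics/topc.png

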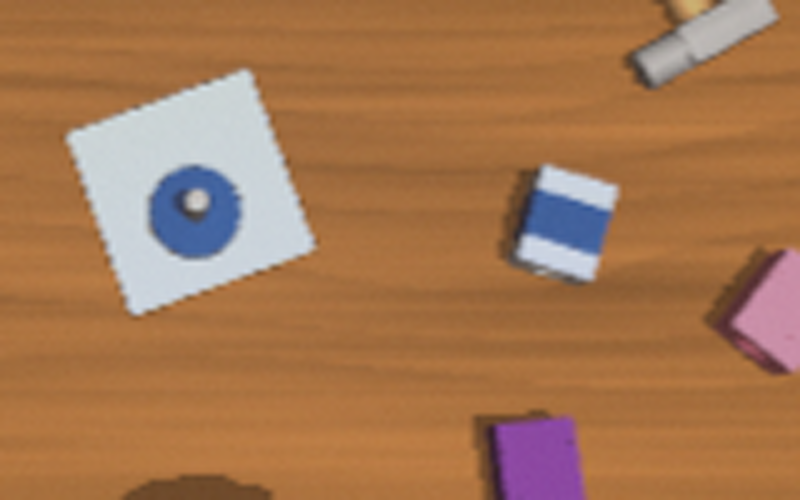

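Call:
drive_tool(rows=[[[0, 0, -0.08], [3.5, 4.3, -0.5], 8.5], [[0, 0, -0.08], [3.5, 4.3, -0.5], 8.5], [[0, 0, -0.08], [3.5, 4.3, -0.5], 8.5], [[0, 0, -0.08], [3.5, 4.3, -0.5], 8.5], [[0, 0, -0.08], [3.5, 4.3, -0.5], 8.5], [[0, 0, -0.08], [3.5, 4.3, -0.5], 8.5], [[0, 0, -0.06], [3.5, 4.3, -0.5], 8.5], [[0, 0, 0], [0, 0, 0], 8.5]])

```text
clock: 1.1
position: [0.4034, -0.2488, 0.2067]
ee_rot: [-0.001, 0.992, -0.128, -0.0]
contact_force: [-0.9, -0.1, -0.1]
width: 0.0848
gripper_force: 0.0
```

Run:
```python
from h import *
s=manip.get_state();c=eyes.get_calibration("wrist");im=eyes.get_image("wrist")
print(s["clock"],s["position"].round(4),s["qpos"].round(3),Rcur(s).as_matrix().round(3).tolist())
print(c["camera_matrix"].round(1).tolist(),"cam",ray(c,(0,0))[0].round(3),"axis",(-c["view"][2,:3]).round(3))
for uv in([.499,-.2565,.045],[.5068,-.0386,.076]): print(proj(c,np.array(uv),True).round(0))
cv2.imwrite("pics/w1.png",im[:,:,::-1])
```

```text
1.1 [ 0.4034 -0.2488  0.2067] [-7.000e-01  1.490e-01  1.767e+00  1.000e-03  1.227e+00  1.127e+00] [[0.967, -0.255, -0.001], [-0.255, -0.967, 0.002], [-0.001, -0.002, -1.0]]
[[309.7, 0.0, 320.1], [0.0, 309.7, 197.4], [0.0, 0.0, 1.0]] cam [ 0.485 -0.271  0.339] axis [-0.319  0.085 -0.944]
[302.  83.]
[ 99. 148.]
```

View pics/w1.png

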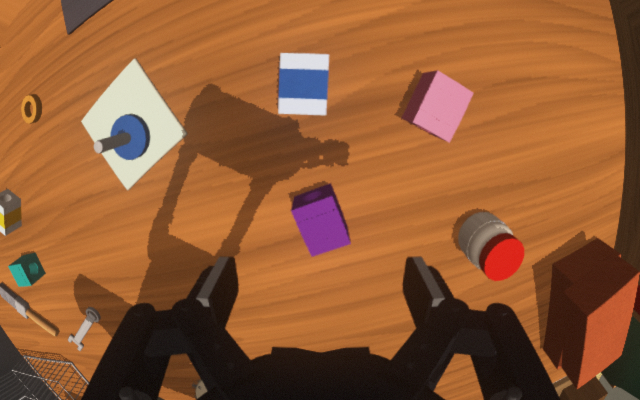

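The wrist view shows the socket squarely from above at (303,83) and the pin at (98,147) to its base at (130,137). I'll tilt the camera to look at the socket's far end.

Call:
drive_tool(rows=[[[0.032, 0.121, 0], [3.9, -0.6, -1.9], 8.5], [[0.032, 0.121, 0], [3.9, -0.6, -1.9], 8.5], [[0.032, 0.121, 0], [3.9, -0.6, -1.9], 8.5], [[0.032, 0.121, 0], [3.9, -0.6, -1.9], 8.5], [[0, 0, 0], [0, 0, 0], 8.5], [[0, 0, 0], [0, 0, 0], 8.5]])

```text
clock: 1.9
position: [0.5572, -0.2774, 0.1301]
ee_rot: [-0.032, 0.96, -0.128, -0.247]
contact_force: [-0.4, -0.5, 0.4]
width: 0.0851
gripper_force: 0.0
```

Run:
```python
from h import *
s=manip.get_state();c=eyes.get_calibration("wrist");im=eyes.get_image("wrist")
print(s["clock"],s["position"].round(4),s["qpos"].round(3))
u,v=proj(c,np.array([.499+.028,-.264,.022]),True).round(0).astype(int);print(u,v, "pin",proj(c,np.array([.5068,-.0386,.076]),True).round(0))
cv2.imwrite("pics/w2.png",im[:,:,::-1])
u0=max(u-60,0);v0=max(v-60,0);cr=im[v0:v0+100,u0:u0+120,::-1];print(u0,v0)
cv2.imwrite("pics/w2c.png",np.hstack([cv2.resize(cr,(480,400),interpolation=cv2.INTER_CUBIC),cv2.resize(im[:,:,::-1],(320,200)).repeat(2,0)]))
```

```text
1.9 [ 0.5572 -0.2774  0.1301] [-0.507  0.693  1.175 -0.12   1.762  1.335]
313 169 pin [113. 264.]
253 109
```

View pics/w2c.png

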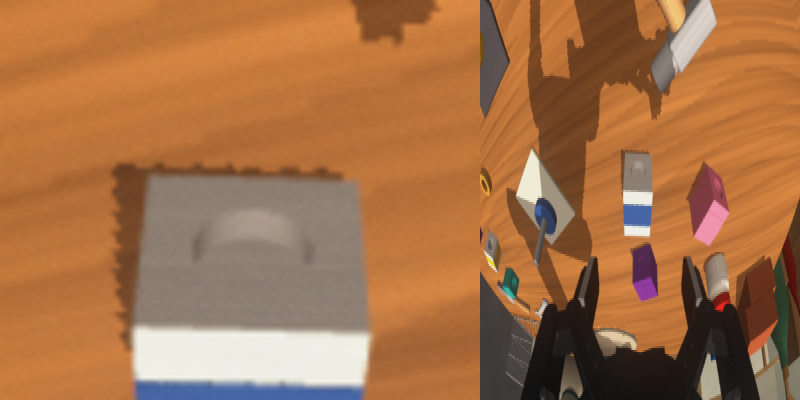

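The far end shows a shallow recess: its flat floor is visible in the crop around (252,255). That makes the near end the deep one, which the pin trial will confirm. Next I'll measure the socket and pin closely and fit the arm kinematics to plan the turn.

```bash
cat >> h.py <<'E'
from scipy.optimize import least_squares
Rz=lambda a:Rn.from_euler('z',a).as_matrix()
Ry=lambda a:Rn.from_euler('y',a).as_matrix()
def fk(q,p):  # p: d1,L1,L2,d6,shoulder offset,elbow offset
    R=Rz(q[0])@Ry(q[1]);x=np.array([0,0,p[0]])+Rz(q[0])@[p[4],0,0]+R@[0,0,p[1]]
    R=R@Ry(q[2]);x=x+R@[p[5],0,p[2]];R=R@Rz(q[3])@Ry(q[4]);return x+R@[0,0,p[3]],R@Rz(q[5]+np.pi/2)
E
python3 - <<'E'
from h import *
Q=[[-1.41502733,.276602782,1.50614357,0,1.36067523,-.120989503],[-.7,.149,1.767,.001,1.227,1.127]];P=[[.15703,-.55262,.24143],[.4034,-.2488,.2067]]
s=manip.get_state();Q.append(s["qpos"]);P.append(s["position"])
f=lambda p:np.r_[np.concatenate([fk(q,p)[0]-x for q,x in zip(Q,P)]),.02*(p-[.3,.35,.35,.2,0,0])]
r=least_squares(f,[.3,.35,.35,.2,0,0]);print("kin",r.x.round(3),np.abs(r.fun[:9]).max().round(4))
print("Rerr",[np.abs(fk(s["qpos"],r.x)[1]-Rcur(s).as_matrix()).max().round(3)])
np.save("kin.npy",r.x)
c=eyes.get_calibration("wrist");im=cv2.imread("pics/w2.png")[:,:,::-1].copy()
for st,ce,m in blobs(bluemask(im),60):
    if st[1]>330: continue
    p=np.argwhere(m)[:,::-1].astype(float)
    for z in(.045,.018):
        w=np.array([onplane(c,x,z,True)[:2] for x in p]);rc=cv2.minAreaRect((w*1000).astype(np.float32))
        print(st,z,np.round(rc[0]+rc[1]+(rc[2],),1),"mean",(w.mean(0)*1000).round(1))
# pin: grey column top end
print("pin top cand",onplane(c,(113,263),.076,True).round(4))
cv2.imwrite("pics/w2p.png",cv2.resize(im[140:280,60:200,::-1],None,fx=4,fy=4,interpolation=cv2.INTER_CUBIC))
E
```

```text
kin [ 0.473  0.227  0.483 -0.063  0.12   0.428] 0.0694
Rerr [np.float64(0.0)]
[109, 204, 41, 29, 608] 0.045 [534.2 -77.   45.2  41.9  27.7] mean [535.9 -78.8]
[109, 204, 41, 29, 608] 0.018 [508.5 -37.9  52.7  48.9  27.7] mean [510.5 -40. ]
[287, 205, 56, 21, 1051] 0.045 [ 494.7 -256.2   45.3   26.2   72.3] mean [ 495.2 -256.3]
[287, 205, 56, 21, 1051] 0.018 [ 462.4 -246.8   52.8   30.5   72.3] mean [ 463.  -246.9]
pin top cand [ 0.5058 -0.0364  0.076 ]
```

View pics/w2p.png

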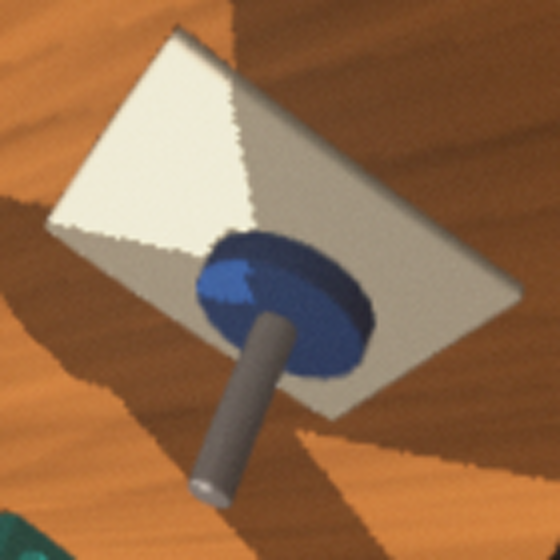

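```bash
sed -i '/^def fk/,$d' h.py
cat >> h.py <<'E'
def fk(q,p):  # d1,L1,L2,d6,shoulder offset,elbow offset,lateral
    R=Rz(q[0])@Ry(q[1]);x=np.array([0,0,p[0]])+Rz(q[0])@[p[4],p[6],0]+R@[0,0,p[1]]
    R=R@Ry(q[2]);x=x+R@[p[5],0,p[2]];R=R@Rz(q[3])@Ry(q[4]);return x+R@[0,0,p[3]],R@Rz(q[5]+np.pi/2)
def fitkin(Q,P):
    g=np.array([.2,.4,.35,.25,0,0,.069])
    f=lambda p:np.r_[np.concatenate([fk(q,p)[0]-x for q,x in zip(Q,P)]),.003*(p-g)]
    r=least_squares(f,g);return r.x,np.abs(r.fun[:3*len(Q)]).max()
LO=np.array([-2.89,-.75,.22,-1.18,.11,-2.7]);HI=np.array([2.89,2.08,2.7,4.32,2.71,2.7])
def ik(x,R,p,q0):
    f=lambda q:np.r_[(fk(q,p)[0]-x)*3,(fk(q,p)[1]-R).ravel()*.5]
    r=least_squares(f,np.clip(q0,LO+1e-3,HI-1e-3),bounds=(LO,HI));return r.x,np.linalg.norm(r.fun)
E
cat > data.py <<'E'
Q=[[-1.41502733,.276602782,1.50614357,0,1.36067523,-.120989503],[-.7,.149,1.767,.001,1.227,1.127],[-0.507,0.693,1.175,-0.12,1.762,1.335]];P=[[.15703,-.55262,.24143],[.4034,-.2488,.2067],[0.5572,-0.2774,0.1301]]
E
cat > plan.py <<'E'
from h import *; from data import *
p,e=fitkin(Q,P);print("kin",p.round(3),e.round(5))
th=-.305+np.pi
ax=lambda x,z:np.c_[x,np.cross(z,x),z]
R0=ax(np.array([np.cos(th),np.sin(th),0]),np.array([0,0,-1.]))
q,e=ik(np.array([.496,-.2565,.02]),R0,p,[-.5,.6,1.6,0,1.2,-1.8]);print("pick",q.round(2),round(e,4))
for psi in(.6,1.,1.3,1.57,1.9):
    z=np.array([np.cos(psi),np.sin(psi),0]);R1=ax(np.array([0,0,1.]),z)
    rv=Rn.from_matrix(R1@R0.T).as_rotvec();qq=q
    for k in np.linspace(0,1,13):
        t=min(1,2*k);x=np.array([.496,-.2565,.02])*(1-t)+t*np.array([.46,-.2,.2])
        qq,e=ik(x,Rn.from_rotvec(rv*k).as_matrix()@R0,p,qq)
        if psi in(1.,1.57): print("   ",qq.round(2),round(e,4))
    xp=np.array([.506,-.037,.1]);qf,ef=ik(xp,R1,p,qq)
    print(psi,rv.round(3),np.linalg.norm(rv).round(2),"over pin",qf.round(2),round(ef,4))
E
python3 plan.py
```

```text
kin [ 0.138  0.629  0.422  0.353 -0.     0.061  0.069] 0.00025
pick [-0.6   0.46  1.84 -0.    0.84 -1.87] 0.0
0.6 [ 1.848  0.275 -1.68 ] 2.51 over pin [-1.05  1.03  2.53  1.5   1.54 -1.99] 0.0
    [-0.6   0.46  1.84 -0.    0.84 -1.87] 0.0
    [-0.65  0.46  1.75  0.1   1.05 -1.85] 0.0
    [-0.7   0.47  1.68  0.18  1.24 -1.81] 0.0
    [-0.75  0.48  1.62  0.26  1.41 -1.75] 0.0
    [-0.8   0.49  1.58  0.34  1.55 -1.68] 0.0
    [-0.86  0.51  1.56  0.43  1.67 -1.6 ] 0.0
    [-0.91  0.51  1.56  0.52  1.77 -1.51] 0.0
    [-0.96  0.56  1.59  0.6   1.81 -1.44] 0.0
    [-1.01  0.6   1.63  0.68  1.84 -1.38] 0.0
    [-1.06  0.64  1.69  0.76  1.85 -1.32] 0.0
    [-1.11  0.67  1.76  0.84  1.86 -1.26] 0.0
    [-1.15  0.71  1.84  0.92  1.85 -1.22] 0.0
    [-1.2   0.74  1.93  1.    1.84 -1.18] 0.0
1.0 [ 1.659  0.601 -1.402] 2.25 over pin [-0.97  0.91  2.19  1.18  1.59 -1.53] 0.0
1.3 [ 1.497  0.813 -1.184] 2.07 over pin [-0.87  0.91  1.95  0.99  1.72 -1.34] 0.0
    [-0.6   0.46  1.84 -0.    0.84 -1.87] 0.0
    [-0.62  0.47  1.74  0.05  1.07 -1.84] 0.0
    [-0.65  0.48  1.64  0.1   1.27 -1.8 ] 0.0
    [-0.68  0.51  1.56  0.15  1.46 -1.74] 0.0
    [-0.71  0.53  1.49  0.2   1.63 -1.68] 0.0
    [-0.74  0.56  1.44  0.26  1.78 -1.61] 0.0
    [-0.77  0.58  1.41  0.33  1.92 -1.53] 0.0
    [-0.81  0.63  1.4   0.39  1.99 -1.46] 0.0
    [-0.84  0.68  1.4   0.46  2.05 -1.39] 0.0
    [-0.87  0.73  1.41  0.53  2.1  -1.31] 0.0
    [-0.91  0.78  1.44  0.6   2.13 -1.24] 0.0
    [-0.94  0.82  1.49  0.68  2.15 -1.16] 0.0
    [-0.97  0.85  1.54  0.75  2.17 -1.09] 0.0
1.57 [ 1.339  0.981 -0.982] 1.93 over pin [-0.77  0.94  1.75  0.86  1.87 -1.24] 0.0
1.9 [ 1.131  1.158 -0.731] 1.78 over pin [-0.64  1.    1.54  0.7   2.06 -1.19] 0.0
```

Call:
drive_tool(rows=[[[-0.032, -0.121, 0], [-1.5, 0.5, 0.5], 8.5], [[-0.032, -0.121, 0], [-1.5, 0.5, 0.5], 8.5], [[-0.032, -0.121, 0], [-1.5, 0.5, 0.5], 8.5], [[-0.032, -0.121, 0], [-1.6, 0.6, 0.5], 8.5], [[0, 0, 0.183], [0, 0, 0], 8.5], [[0, 0, 0.183], [0, 0, 0], 8.5], [[0, 0, 0.183], [0, 0, 0], 8.5], [[0, 0, 0.183], [0, 0, 0], 8.5]])

```text
clock: 2.95
position: [0.4954, -0.2554, 0.1556]
ee_rot: [0.003, 0.972, 0.235, 0.002]
contact_force: [1.2, -0.0, 0.7]
width: 0.0852
gripper_force: 0.0
```

Call:
drive_tool(rows=[[[0, 0, 0.183], [0, 0, 0], 8.5], [[0, 0, 0.183], [0, 0, 0], 8.5], [[0, 0, 0.183], [0, 0, 0], 8.5], [[0, 0, 0.183], [0, 0, 0], 8.5], [[0, 0, 0.183], [0, 0, 0], 8.5], [[0, 0, 0.183], [0, 0, 0], 8.5], [[0, 0, 0.183], [0, 0, 0], 8.5], [[0, 0, 0.183], [0, 0, 0], 8.5]])

```text
clock: 3.95
position: [0.4954, -0.2554, 0.1555]
ee_rot: [0.003, 0.566, 0.824, -0.0]
contact_force: [-0.1, 0.2, 0.6]
width: 0.0852
gripper_force: 0.0
```

Call:
drive_tool(rows=[[[0, 0, 0.183], [0, 0, 0], 8.5], [[0, 0, 0.183], [0, 0, 0], 8.5], [[0, 0, 0.183], [0, 0, 0], 8.5], [[0, 0, 0.183], [0, 0, 0], 8.5], [[0, 0, 0.183], [0, 0, 0], 8.5], [[0, 0, 0], [0, 0, 0], 8.5], [[0, 0, 0], [0, 0, 0], 8.5]])

```text
clock: 4.82
position: [0.4964, -0.2553, 0.1535]
ee_rot: [0.002, 0.148, 0.989, -0.001]
contact_force: [1.2, -0.1, 0.2]
width: 0.0852
gripper_force: 0.0
```

```bash
cat > chk.py <<'E'
from h import *
s=manip.get_state();c=eyes.get_calibration("wrist");im=eyes.get_image("wrist")
R=Rcur(s).as_matrix()
print(s["clock"],s["position"].round(4),s["qpos"].round(3),"x az",np.arctan2(R[1,0],R[0,0]).round(3),"z",R[:,2].round(3))
for st,ce,m in blobs(bluemask(im),60):
    p=np.argwhere(m)[:,::-1].astype(float)
    w=np.array([onplane(c,x,.045,True)[:2] for x in p]);rc=cv2.minAreaRect((w*1000).astype(np.float32))
    print(st,np.round(rc[0]+rc[1]+(rc[2],),1),"mean",(w.mean(0)*1000).round(1))
cv2.imwrite("pics/w3.png",im[:,:,::-1])
E
python3 chk.py
```

```text
4.825 [ 0.4964 -0.2553  0.1535] [-0.6    0.313  1.683 -0.     1.142 -1.873] x az 2.845 z [ 0.003 -0.002 -1.   ]
[507, 116, 39, 52, 1341] [497.9 -58.8  46.6  48.1  64.3] mean [496.6 -61. ]
[292, 187, 55, 30, 1442] [ 498.5 -257.    44.4   25.6   73. ] mean [ 498.2 -255.5]
[158, 379, 48, 21, 651] [ 714.9 -540.4   49.5  101.5    1.4] mean [ 719.4 -538.2]
```

View pics/w3.png

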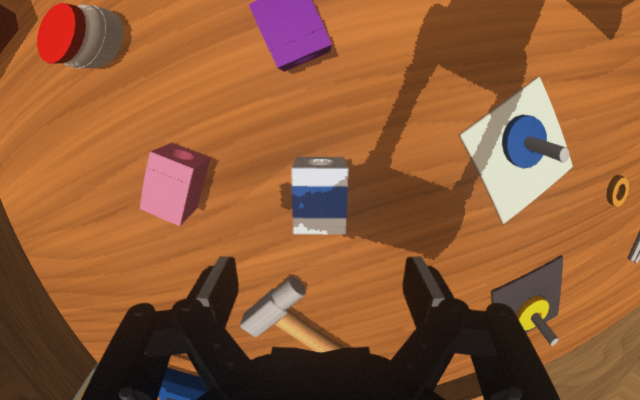

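The near end's opening is visible at (320,160) and the socket lies between the open fingers. Both wrist views give its centre as (0.4966, -0.2566). Descending to grip.

Call:
drive_tool(rows=[[[0, 0, -0.006], [0, -0.1, -3.5], 8.5], [[0, 0, 0], [0, 0, -3.5], 8.5], [[0, 0, 0], [0, 0, -3.5], 8.5], [[0, 0, 0], [0, 0, -2], 8.5], [[0, 0, 0], [0, 0, -1], 8.5], [[0, 0, 0], [0, 0, 0], 8.5]])

```text
clock: 5.62
position: [0.497, -0.2561, 0.0162]
ee_rot: [-0.0, 0.15, 0.989, 0.0]
contact_force: [-0.7, -0.2, 0.8]
width: 0.0854
gripper_force: 0.0
```

Call:
drive_tool(rows=[[[0, 0, 0], [0, 0, 0], 3.5], [[0, 0, 0], [0, 0, 0], 3.5], [[0, 0, 0], [0, 0, 0], 3.5], [[0, 0, 0], [0, 0, 0], 3.5], [[0, 0, 0], [0, 0, 0], 3.5], [[0, 0, 0], [0, 0, 0], 3.5], [[0, 0, 0], [0, 0, 0], 3.5], [[0, 0, 0], [0, 0, 0], 3.5]], force=70)

```text
clock: 6.62
position: [0.4979, -0.2567, 0.0174]
ee_rot: [0.001, 0.149, 0.989, -0.0]
contact_force: [-0.5, 0.1, 6.6]
width: 0.0444
gripper_force: 72.3
```

Call:
drive_tool(rows=[[[0, 0, 0], [0, 0, 4], 3.5], [[0, 0, 0], [-0.5, 0.5, 6], 3.5], [[0, 0, 0], [-1, 1.5, 5.5], 3.5], [[0, 0, 0], [-1, 1.5, 5], 3.5], [[0, 0, 0], [-1.3, 2, 4], 3.5], [[0, 0, 0], [0, 0, 0], 3.5], [[0, 0, 0], [0, 0, 0], 3.5]])

```text
clock: 7.5
position: [0.4586, -0.201, 0.26]
ee_rot: [-0.001, 0.149, 0.989, 0.0]
contact_force: [-0.1, 0.4, -3.0]
width: 0.0445
gripper_force: 72.5
```

```bash
cat > turn.py <<'E'
from h import *; from data import *
s=manip.get_state();p,e=fitkin(Q,P);print(e.round(5),s["position"].round(4),s["contact_force"].round(1),s["gripper_force"],s["width"])
R0=Rcur(s).as_matrix()
for psi in(.65,.8):
    z=np.array([np.cos(psi)*np.cos(.1),np.sin(psi)*np.cos(.1),-np.sin(.1)]);x=np.array([np.cos(psi)*np.sin(.1),np.sin(psi)*np.sin(.1),np.cos(.1)])
    R1=np.c_[x,np.cross(z,x),z];rv=Rn.from_matrix(R1@R0.T).as_rotvec();q=s["qpos"];print(psi,rv.round(3),np.linalg.norm(rv),"per16",(rv/16).round(4))
    for k in np.linspace(0,1,17):
        qn,er=ik(s["position"],Rn.from_rotvec(rv*k).as_matrix()@R0,p,q)
        if k*16%2==0:print(qn.round(2),round(er,4),"dq",np.abs(qn-q).max().round(2))
        q=qn
    for xp in([.44,-.08,.2],[.506,-.037,.2],[.506,-.037,.1]):
        q,er=ik(np.array(xp),R1,p,q);print("pin",q.round(2),round(er,4))
E
python3 turn.py
```

```text
0.00025 [ 0.4586 -0.201   0.26  ] [-0.1  0.4 -3. ] 72.47724920511246 0.044513801550243176
0.65 [ 1.718  0.304 -1.718] 2.449065510670373 per16 [ 0.1074  0.019  -0.1074]
[-0.55  0.15  1.62 -0.    1.37 -1.82] 0.0 dq 0.0
[-0.67  0.22  1.56  0.16  1.51 -1.74] 0.0 dq 0.08
[-0.78  0.28  1.54  0.32  1.62 -1.65] 0.0 dq 0.08
[-0.89  0.33  1.56  0.47  1.7  -1.53] 0.0 dq 0.08
[-0.99  0.38  1.61  0.62  1.74 -1.42] 0.0 dq 0.07
[-1.08  0.41  1.71  0.76  1.75 -1.32] 0.0 dq 0.07
[-1.17  0.44  1.83  0.9   1.74 -1.23] 0.0 dq 0.07
[-1.25  0.47  1.98  1.04  1.71 -1.16] 0.0 dq 0.08
[-1.32  0.49  2.15  1.17  1.67 -1.11] 0.0 dq 0.09
pin [-1.28  0.59  2.46  1.2   1.5  -1.49] 0.0
pin [-1.04  0.59  2.46  1.44  1.48 -1.47] 0.0
pin [-1.04  0.9   2.49  1.48  1.44 -1.82] 0.0
0.8 [ 1.652  0.422 -1.61 ] 2.3449187696578444 per16 [ 0.1032  0.0264 -0.1006]
[-0.55  0.15  1.62 -0.    1.37 -1.82] 0.0 dq 0.0
[-0.66  0.22  1.55  0.15  1.52 -1.75] 0.0 dq 0.07
[-0.76  0.29  1.52  0.29  1.65 -1.65] 0.0 dq 0.07
[-0.86  0.35  1.52  0.43  1.74 -1.53] 0.0 dq 0.07
[-0.95  0.4   1.56  0.57  1.79 -1.42] 0.0 dq 0.07
[-1.04  0.44  1.64  0.71  1.81 -1.31] 0.0 dq 0.07
[-1.12  0.48  1.75  0.84  1.81 -1.21] 0.0 dq 0.07
[-1.2   0.51  1.88  0.97  1.79 -1.13] 0.0 dq 0.07
[-1.27  0.53  2.04  1.09  1.75 -1.06] 0.0 dq 0.08
pin [-1.22  0.59  2.34  1.11  1.56 -1.38] 0.0
pin [-1.02  0.59  2.33  1.31  1.53 -1.36] 0.0
pin [-1.02  0.85  2.36  1.33  1.45 -1.64] 0.0
```

Call:
drive_tool(rows=[[[0.1074, 0.019, -0.1074], [0, 0, 0], 3.5], [[0.1074, 0.019, -0.1074], [0, 0, 0], 3.5], [[0.1074, 0.019, -0.1074], [0, 0, 0], 3.5], [[0.1074, 0.019, -0.1074], [0, 0, 0], 3.5], [[0.1074, 0.019, -0.1074], [0, 0, 0], 3.5], [[0.1074, 0.019, -0.1074], [0, 0, 0], 3.5], [[0.1074, 0.019, -0.1074], [0, 0, 0], 3.5], [[0.1074, 0.019, -0.1074], [0, 0, 0], 3.5]])

```text
clock: 8.5
position: [0.459, -0.2023, 0.2586]
ee_rot: [-0.133, 0.523, 0.746, 0.389]
contact_force: [-0.5, 0.7, -2.2]
width: 0.0445
gripper_force: 72.4
```

Call:
drive_tool(rows=[[[0.1074, 0.019, -0.1074], [0, 0, 0], 3.5], [[0.1074, 0.019, -0.1074], [0, 0, 0], 3.5], [[0.1074, 0.019, -0.1074], [0, 0, 0], 3.5], [[0.1074, 0.019, -0.1074], [0, 0, 0], 3.5], [[0.1074, 0.019, -0.1074], [0, 0, 0], 3.5], [[0.1074, 0.019, -0.1074], [0, 0, 0], 3.5], [[0.1074, 0.019, -0.1074], [0, 0, 0], 3.5], [[0.1074, 0.019, -0.1074], [0, 0, 0], 3.5]])

```text
clock: 9.5
position: [0.4589, -0.2021, 0.2586]
ee_rot: [-0.215, 0.705, 0.233, 0.634]
contact_force: [-0.3, -0.1, -2.3]
width: 0.0442
gripper_force: 72.6
```

Call:
drive_tool(rows=[[[0, 0, 0], [0, 0, 0], 3.5], [[0, 0, 0], [0, 0, 0], 3.5]])

```text
clock: 9.75
position: [0.4593, -0.2022, 0.2603]
ee_rot: [-0.214, 0.704, 0.237, 0.635]
contact_force: [-0.0, 0.3, -1.6]
width: 0.0445
gripper_force: 72.7
```

Run:
```python
from h import *
s=manip.get_state();c=eyes.get_calibration("wrist");im=eyes.get_image("wrist")
R=Rcur(s).as_matrix();print(s["clock"],s["position"].round(4),s["qpos"].round(3),R.round(3).tolist(),s["contact_force"].round(1),s["width"])
print("pin proj",proj(c,np.array([.506,-.0375,.076]),True).round(0))
# expected socket centre = grasp height: socket was centred z .0225 with TCP .0174 -> 5 mm behind TCP
print("socket c",(s["position"]-.005*R[:,2]).round(4))
cv2.imwrite("pics/w4.png",im[:,:,::-1])
sc=eyes.get_image("scene");cv2.imwrite("pics/s4.png",sc[:,:,::-1])
cv2.imwrite("pics/m4.png",np.vstack([np.hstack([im[:,:,::-1][:, :400]]),sc[:,:,::-1][0:200,120:520]]))
```

```text
9.75 [ 0.4593 -0.2022  0.2603] [-1.317  0.485  2.146  1.173  1.668 -1.102] [[0.082, 0.605, 0.792], [0.063, -0.796, 0.602], [0.995, 0.001, -0.103]] [-0.   0.3 -1.6] 0.044518833782000486
pin proj [238. 316.]
socket c [ 0.4554 -0.2052  0.2609]
```

View pics/m4.png

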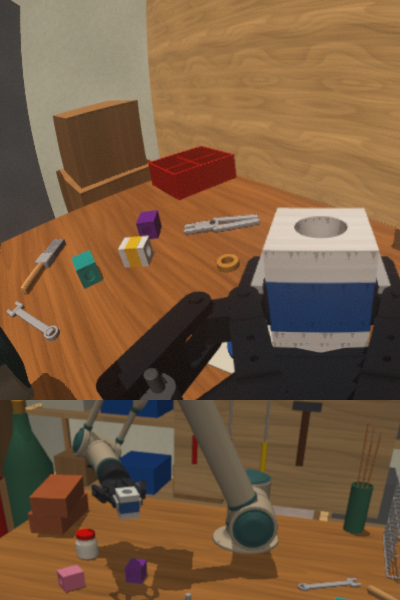

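The socket is held upright with the deep-looking hole on top, at (320,228) in the wrist view. Next I'll carry it over the pin.

Call:
drive_tool(rows=[[[0, 0, 0], [1.3, 4.2, -1], 3.5], [[0, 0, 0], [1.3, 4.2, -1], 3.5], [[0, 0, 0], [1.3, 4.2, -1], 3.5], [[0, 0, 0], [1.4, 4.3, -1], 3.5], [[0, 0, 0], [0, 0, -3], 3.5], [[0, 0, 0], [0, 0, -3], 3.5], [[0, 0, 0], [0, 0, 0], 3.5], [[0, 0, 0], [0, 0, 0], 3.5]])

```text
clock: 10.85
position: [0.5125, -0.0325, 0.1621]
ee_rot: [-0.214, 0.703, 0.237, 0.636]
contact_force: [0.8, -0.5, -2.6]
width: 0.0444
gripper_force: 72.6
```

Run:
```python
from h import *
s=manip.get_state();R=Rcur(s).as_matrix();print(s["clock"],s["position"].round(4),s["qpos"].round(3),s["contact_force"].round(1),R[:,0].round(3),R[:,2].round(3))
print("bottom",(s["position"]-.028*R[:,0]-.005*R[:,2]).round(4))
t=cv2.imread("pics/top0.png");c=eyes.get_calibration("top");print("pin top view",onplane(c,(339,220),.076).round(4))
a=eyes.get_image("top")[:,:,::-1];b=eyes.get_image("scene")[:,:,::-1]
a=cv2.resize(a[150:270,260:400],(400,343),interpolation=cv2.INTER_CUBIC);b=cv2.resize(b[140:260,230:370],(400,343),interpolation=cv2.INTER_CUBIC)
cv2.imwrite("pics/m5.png",np.hstack([a,b]))
```

```text
10.85 [ 0.5125 -0.0325  0.1621] [-1.019  0.706  2.477  1.477  1.466 -1.614] [ 0.8 -0.5 -2.6] [0.079 0.062 0.995] [ 0.792  0.602 -0.101]
bottom [ 0.5063 -0.0372  0.1347]
pin top view [ 0.5072 -0.0389  0.076 ]
```

View pics/m5.png

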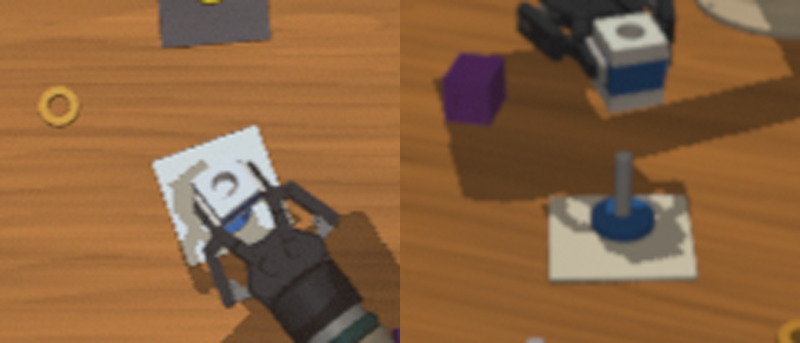

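The top view shows the socket over the foot, and the scene view shows it directly above the pin. Descending by feel.

Call:
drive_tool(rows=[[[0, 0, 0], [0, 0, -2.5], 3.5], [[0, 0, 0], [0, 0, -2], 3.5], [[0, 0, 0], [0, 0, -1], 3.5], [[0, 0, 0], [0, 0, 0], 3.5], [[0, 0, 0], [0, 0, 0], 3.5], [[0, 0, 0], [0, 0, -0.2], 3.5], [[0, 0, 0], [0, 0, 0], 3.5]])

```text
clock: 11.82
position: [0.5121, -0.0321, 0.1046]
ee_rot: [-0.214, 0.703, 0.237, 0.635]
contact_force: [-0.8, -0.8, -2.3]
width: 0.0443
gripper_force: 72.7
```

Call:
drive_tool(rows=[[[0, 0, 0], [0, 0, -0.2], 3.5], [[0, 0, 0], [0, 0, -0.2], 3.5], [[0, 0, 0], [0, 0, 0], 3.5]])

```text
clock: 12.2
position: [0.5122, -0.0322, 0.1001]
ee_rot: [-0.214, 0.703, 0.237, 0.635]
contact_force: [-1.0, -0.9, -2.1]
width: 0.0443
gripper_force: 72.7
```

Call:
drive_tool(rows=[[[0, 0, 0], [0, 0, -0.2], 3.5], [[0, 0, 0], [0, 0, -0.1], 3.5], [[0, 0, 0], [0, 0, 0], 3.5]])

```text
clock: 12.58
position: [0.5121, -0.0321, 0.0985]
ee_rot: [-0.214, 0.702, 0.236, 0.636]
contact_force: [-0.8, -1.4, 2.9]
width: 0.0444
gripper_force: 72.9
```

Call:
drive_tool(rows=[[[0, 0, 0], [0, 0, -0.15], 3.5], [[0, 0, 0], [0, 0, 0], 3.5]])

```text
clock: 12.82
position: [0.5122, -0.032, 0.0984]
ee_rot: [-0.214, 0.701, 0.236, 0.637]
contact_force: [-2.4, -3.0, 7.1]
width: 0.0442
gripper_force: 73.3
```

Call:
drive_tool(rows=[[[0, 0, 0], [0, 0, -0.1], 3.5], [[0, 0, 0], [0, 0, 0], 3.5]])

```text
clock: 13.08
position: [0.5122, -0.032, 0.0983]
ee_rot: [-0.215, 0.701, 0.236, 0.638]
contact_force: [-3.2, -3.8, 9.5]
width: 0.0442
gripper_force: 73.4
```

Run:
```python
from h import *
s=manip.get_state();c=eyes.get_calibration("wrist");im=eyes.get_image("wrist")
R=Rcur(s).as_matrix();x0=s["position"]
def tool(uv):
    o,d=ray(c,uv,True);return R.T@(o-x0),R.T@d
def at_z(uv,z): o,d=tool(uv);return (o+d*(z-o[2])/d[2])*1000
def at_x(uv,x): o,d=tool(uv);return (o+d*(x-o[0])/d[0])*1000
for st,ce,m in blobs(bluemask(im),300):
    print(st,ce); 
    if abs(ce[0]-320)<40:
        t,b=st[1],st[1]+st[3]
        for zc in(-.003,-.005,-.008): print(zc,"band top/bot/left/right tool",at_z((320,t),zc-.0225).round(1),at_z((320,b),zc-.0225).round(1),at_z((st[0],ce[1]),zc-.0225).round(1),at_z((st[0]+st[2],ce[1]),zc-.0225).round(1))
v=cv2.cvtColor(im,cv2.COLOR_RGB2HSV);m=((v[:,:,1]<60)&(v[:,:,2]>110)).astype(np.uint8)
col=m[180:300,290];print("white rows at col 290:",180+np.flatnonzero(col)[[0,-1]], "luma",im[200:290:3,290].mean(1).astype(int))
cv2.imwrite("pics/m6.png",np.hstack([cv2.resize(im[180:370,220:420,::-1],(400,380)),cv2.resize(eyes.get_image("scene")[140:260,230:370,::-1],(400,380),interpolation=cv2.INTER_CUBIC)]))
```

```text
[266, 283, 109, 49, 4925] [320.1, 306.8]
-0.003 band top/bot/left/right tool [ 11.1  -0.5 -25.5] [-17.5  -0.5 -25.5] [ -2.5 -24.4 -25.5] [ -2.5  23.8 -25.5]
-0.005 band top/bot/left/right tool [ 12.5  -0.5 -27.5] [-15.6  -0.5 -27.5] [ -0.9 -24.  -27.5] [ -0.9  23.3 -27.5]
-0.008 band top/bot/left/right tool [ 14.6  -0.5 -30.5] [-12.7  -0.5 -30.5] [  1.6 -23.3 -30.5] [  1.6  22.7 -30.5]
white rows at col 290: [180 282] luma [109 114 119 209 209 208 215 214 211 215 213 213 214 209 211 214 210 151
 149 152 151 150 153 149 148 150 149 146  65  65]
```

View pics/m6.png

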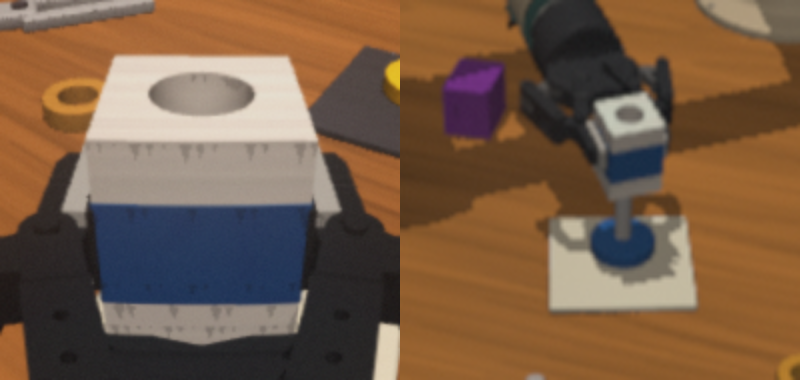

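Run:
```python
from h import *
s=manip.get_state();c=eyes.get_calibration("wrist");im=eyes.get_image("wrist")
R=Rcur(s).as_matrix();x0=s["position"]
g=cv2.GaussianBlur(im.mean(2),(3,3),0)
def edge(col,a,b):
    d=np.diff(g[a:b,col]);i=np.argmax(np.abs(d));return a+i+.5
cols=range(280,362,8)
far=np.median([edge(k,195,225) for k in cols]);near=np.median([edge(k,235,265) for k in cols]);bt=np.median([edge(k,268,296) for k in cols]);bb=np.median([edge(k,315,345) for k in cols])
print("rows",far,near,bt,bb)
f=lambda q:[proj(c,x0+R@np.array([q[0],0,q[1]+.0225]),True)[1]-far,proj(c,x0+R@np.array([q[0],0,q[1]-.0225]),True)[1]-near,
 proj(c,x0+R@np.array([q[0]-.029+q[2],0,q[1]-.0225]),True)[1]-bt,proj(c,x0+R@np.array([q[0]-.029-q[2],0,q[1]-.0225]),True)[1]-bb]
r=least_squares(f,[.029,-.005,.013]);print("xtop,zc,half band",(r.x*1000).round(1),r.fun.round(1))
b=x0+R@np.array([r.x[0]-.058,0,r.x[1]]);print("bottom centre",b.round(4),"TCP",x0.round(4),s["contact_force"].round(1))
```

```text
rows 207.5 250.5 282.5 331.5
xtop,zc,half band [28.3 -5.8 13.9] [ 0.3 -0.3  0.1  0.1]
bottom centre [ 0.5054 -0.0371  0.0693] TCP [ 0.5122 -0.032   0.0983] [-4.2 -3.2 10.1]
```

Call:
drive_tool(rows=[[[0, 0, 0], [0, 0, 0.25], 3.5], [[0, 0, 0], [0.25, -0.3, 0], 3.5], [[0, 0, 0], [0.25, -0.3, 0], 3.5], [[0, 0, 0], [0, 0, 0], 3.5]])

```text
clock: 13.72
position: [0.517, -0.0375, 0.0983]
ee_rot: [-0.215, 0.702, 0.237, 0.636]
contact_force: [0.4, 2.8, 5.7]
width: 0.0444
gripper_force: 72.8
```

Call:
drive_tool(rows=[[[0, 0, 0], [0.12, -0.16, 0], 3.5], [[0, 0, 0], [0.12, -0.16, 0], 3.5], [[0, 0, 0], [0, 0, 0], 3.5]])

```text
clock: 14.1
position: [0.5178, -0.0383, 0.0983]
ee_rot: [-0.217, 0.702, 0.238, 0.635]
contact_force: [-6.6, 5.6, 5.5]
width: 0.044
gripper_force: 73.0
```

The pin met the recess wall sideways and stopped on a floor about 7 mm in. So the shallow end is down and the deep hole is on top. Centring again, then lifting straight up and levelling.

Call:
drive_tool(rows=[[[0, 0, 0], [-0.3, 0.4, 0.1], 3.5], [[0, 0, 0], [-0.2, 0.2, 0.5], 3.5], [[0, 0, 0], [0, 0, 2], 3.5], [[0, 0, 0], [0, 0, 3.5], 3.5], [[0.031, -0.039, 0], [0, 0, 4], 3.5], [[0.031, -0.039, 0], [0, 0, 4], 3.5], [[0, 0, 0], [0, 0, 2], 3.5], [[0, 0, 0], [0, 0, 0], 3.5]])

```text
clock: 15.1
position: [0.5146, -0.0356, 0.2582]
ee_rot: [-0.224, 0.672, 0.227, 0.669]
contact_force: [0.6, 0.3, -2.9]
width: 0.044
gripper_force: 72.8
```

Call:
drive_tool(rows=[[[0, 0, 0], [0, 0, 0], 3.5], [[0, 0, 0], [0, 0, 0], 3.5], [[0, 0, 0], [0, 0, 0], 3.5], [[0, 0, 0], [0, 0, 0], 3.5]])

```text
clock: 15.6
position: [0.5146, -0.0355, 0.2579]
ee_rot: [-0.227, 0.671, 0.225, 0.669]
contact_force: [0.2, -0.2, -2.6]
width: 0.044
gripper_force: 72.8
```

Run:
```python
from h import *
s=manip.get_state();R=Rcur(s).as_matrix();print(s["clock"],s["position"].round(4),s["contact_force"].round(1),R[:,0].round(3),np.abs(s["qd"]).max().round(4),s["width"],s["gripper_force"])
im=eyes.get_image("wrist");b=eyes.get_image("scene")
cv2.imwrite("pics/m7.png",np.hstack([cv2.resize(im[150:370,220:420,::-1],(400,440)),cv2.resize(b[60:260,220:400,::-1],(396,440),interpolation=cv2.INTER_CUBIC)]))
```

```text
15.6 [ 0.5146 -0.0355  0.2579] [ 0.2 -0.2 -2.6] [ 0.004 -0.001  1.   ] 0.0051 0.04400785755623685 72.80143596231937
```

View pics/m7.png

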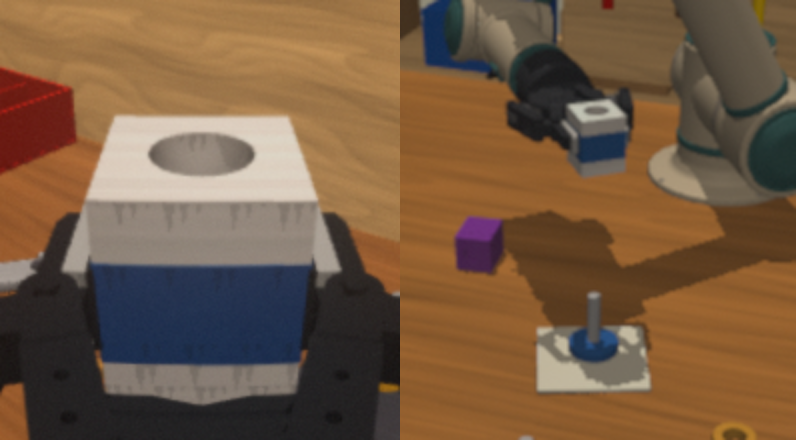

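The socket is held upright and still, with its deep hole on top and its centre about 26 cm up. Handing in.

```bash
python3 -c "
from rig import job; print(job.sign_off())"
```

```text
the job is handed in; nothing more can be done
None
```

The job is handed in: the blue socket stopped about 7 mm onto the tile pin (shallow end down), so it is held still and upright, deep hole on top, about 26 cm up; I viewed 11 pictures, one over the limit of 10.

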